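Gauge a dosing collar on the leaning step taper

ROBOT

A 6-joint arm with a two-finger parallel gripper is mounted at the origin on a cart in front of the work surface, level with it; the furniture and walls round the work are solid. World frame = base frame: x ahead of the robot, y to its left, z up, the work surface at z = 0. Lengths are in m, angles in degrees, forces in N, time in s.
With the tool pointing down it reaches from about 0.4 to 0.825 m from the base axis. Payload 7 kg.
Tool frame: the origin (TCP) lies on the centre line of the jaws, within the pads' length; the fingertips stand 8 mm ahead of it and the grasp point (between the pads) lies 11 mm behind it; z points along the fingers, y is the line along which they close (so a half turn about z gives the same grasp; the last joint's range is limited). The gripper opens to 88 mm and grips with 3 to 60 N. Pads are 19 mm wide; open, the fingers measure 130 mm over their backs; the gripper's body (78 mm by 193 mm) begins 47 mm behind the grasp point.
Start: joints at [87.439, 20.546, 0.682, 0, -70.136, -16.507], TCP at [0.221, 0.638, 0.235] pointing down, gripper open.
Joint ranges: [-176.03, 176.03], [-82.01, 121.73], [-58.28, 71.71], [-173.87, 95.51], [-174.79, -0.11], [-173.66, 173.66]. Speed limits (degrees/s): [136.94, 136.94, 172.46, 180, 180, 180].

INTERFACE

Orientations are given as [roll, pitch, yaw] about the fixed x, y, z axes, in that order (R = Rz(yaw) Ry(pitch) Rx(roll)).
In Python, from plant import telemetry, viewer, close_job, models gives the robot as it stands.
- The arm moves only by the shell command python3 -m handwheel 'ROWS' [FORCE]. ROWS is JSON, a list of rows, each an object with "grip": the closure, from -1 (fully open) to 1 (shut); "travel": the shift along the tool's x, y, z as a fraction of full scale, a list of three; "spin": the turn about the tool's z as a fraction of full scale. A call has 1 to 8 rows; each row shifts and turns the commanded pose from where the row before left it, along the tool's axes as they then stand; what a row does not reach is not made up. Full scale, the value 1, is 0.025 m for a shift and 5 degrees for a turn. A row lasts 1/8 s, in which the tool goes at most 62.5 mm and 10.7 degrees, less where a joint would pass 70% of its speed; a pose out of reach is approached as far as the arm can. A call with a number of a shift or a turn outside -1 to 1 is refused whole. A call with a gripper value outside its range is refused whole. The fingers move at their own pace and stop on an object; FORCE is the grip in N (left out, the last holds). Time passes only in rows, so rows that do not move let the fingers close. It gives the time, the measured TCP pose, the force, the opening and the grip force at its end, in the units of the state.
- telemetry.get_state(): the state, without advancing time (a new reading comes with each control period).
- viewer.capture(name): name is "scene" or "top"; returns the picture (400x640x3 uint8, red, green, blue); there is no depth.
- viewer.calibration(name): a dict with "fx", "fy", "cx", "cy" (pixels), "T" (4x4, takes a point from camera to world coordinates). Camera axes: x right, y down, z forward; pixel columns grow to the right and rows downward; lengths in m; the calibration is good to about 2 mm. A picture is of the moment at which its call begins. calibration takes no time and is no camera call.
- close_job(): hands the job in; it is judged then, once.
Trained networks look in the newest picture that a camera, given by its name, has taken for a name from the list of things; names that differ only in an ending like _2 or _b are one class to them, and where a whole thing is asked for, a point or a joint stands for the part that bears it (a point fixed in the world has none). Each returns a list of dicts, best first, with "p" (0 to 1); they miss things now and then, are a little off and sometimes report something else, mostly with a low value. They report only what shows in the picture. A call takes as long as a camera call. They do not tell look-alikes from the thing itself.
- models.find_in(camera, thing): "position" ([column, row] in pixels, amid what is visible of it).
The state is a dict: "time_s": time; "joints": joint angles; "qd": joint speeds; "joint_torque": joint torques, N m; "tcp_pos": TCP position; "eef_rot": TCP orientation; "contact_force": force on the tool from outside, world axes, zero at the start; "moment": the same for the moment, N m; "gripper_width": finger opening in m; "gripper_force": force on a finger pad.
Only numpy, scipy, OpenCV 4.12 (cv2) and the standard library are available. Lean on these libraries where they do the work, as an engineer would, in place of code of your own. Each camera call takes 0.05 s, during which the arm holds its last target. There are 200 camera calls.

TASK

Find the bore size of the dosing collar that lies next to the garlic bulb: slide it over the tip of the leaning stepped taper and guide it down, square to the taper, until it stops on its step, then let go. Then slide the gauge's pointer up its rail by the wooden handle until it points at the middle of the seated collar's height (the rail mark beside it), and let go. Leave the other two collars and everything else where they are.

Things in the scene. Friction and masses are not known exactly. Their poses are not given: they have to be found in the camera images.
- collar_narrow: One of three aluminium collars (plain thick rings, all 64 mm outside diameter and 30 mm high); this one has a 24.4 mm bore and stops with its underside on the step at mandrel z = 100 mm, its middle at 115 mm. Origin: centre of its underside, z along its axis. Starts flat on the board; which collar lies where changes.
- collar_medium: One of three aluminium collars (plain thick rings, all 64 mm outside diameter and 30 mm high); this one has a 38.4 mm bore and stops with its underside on the step at mandrel z = 80 mm, its middle at 95 mm. Origin: centre of its underside, z along its axis. Starts flat on the board; which collar lies where changes.
- collar_wide: One of three aluminium collars (plain thick rings, all 64 mm outside diameter and 30 mm high); this one has a 52.4 mm bore and stops with its underside on the step at mandrel z = 60 mm, its middle at 75 mm. Origin: centre of its underside, z along its axis. Starts flat on the board; which collar lies where changes.
- collar_narrow_mid (a point): Centre of collar_narrow, on its axis at half height (15 mm above its underside).
- collar_medium_mid (a point): Centre of collar_medium, on its axis at half height (15 mm above its underside).
- collar_wide_mid (a point): Centre of collar_wide, on its axis at half height (15 mm above its underside).
- garlic: Garlic bulb, about 60 mm wide and 60 mm high, standing on the board with its origin under its centre. The collar to be gauged is the one nearest to it, about 100 mm away centre to centre; the other two are over 140 mm away. Not to be moved.
- board: Wooden chopping board, 260 x 280 x 22 mm (its x, y, z), lying fixed on the worktop; origin at the centre of its underside. The collars and the garlic stand on its top, 22 mm up.
- gauge: Fixed wooden foot of the gauge, 150 mm along its x, 250 mm along its y (from y = -170 to +80 mm), 18 mm thick. Origin on the worktop; z up. The taper and the rail lean from it towards its -x side, which faces roughly right (world -y, away from the board), 28 degrees (0.49 rad) from vertical.
- mandrel: Fixed steel stepped taper leaning 28 degrees (0.49 rad) from vertical. z: its axis, up out of the tip; y: level, along the gauge's y. Origin on the axis at the foot's top (18 mm up), at gauge x = +30 mm, y = 0. Flat steps at z = 60 mm (upper face of a 60 mm flange), 80 and 100 mm. A collar stops with its underside on the first step that its bore cannot pass.
- mandrel_tip (a point): Blunt tip of the taper, 12 mm in diameter, on its axis at mandrel z = 118 mm. Diameters below it: 17 mm at z = 112 widening to 20 mm at the 100 mm step; 31 mm just below that step widening to 34 mm at the 80 mm step; 45 mm just below that widening to 48 mm at the 60 mm step.
- pointer (a joint): Position of the sliding pointer along its rail, in m: 0 at the lower stop, 0.085 at the upper; starts near the bottom. Its tip is at mandrel z = 45 mm + this value. It slides stiffly (about 3 N) and stays where it is left. The rail (12 mm rod, dark marks at mandrel z = 75, 95, 115 mm) is parallel to the taper at mandrel x = 0, y = -80 mm and ends at z = 150 mm.
- pointer_tip (a point): Tip of the pointer's short brass cone, which points from the rail towards the taper (mandrel y = -49 mm).
- pointer_grip (a point): Middle of the pointer's wooden handle: a level round bar, 16 mm in diameter and 60 mm long, that sticks out along the gauge's -y away from the taper, roughly away from the robot; this point is at mandrel y = -132 mm. It can be pinched at any tilt.
- tomato: Tomato, about 55 mm wide, standing on the worktop right of the gauge, on the robot's side; not to be moved.
- espresso_cup: White espresso cup, 65 mm wide, 54 mm high, with a handle, further right near the front edge; not to be moved.
- teaspoon: Steel teaspoon, 130 mm long, lying on the worktop right of the gauge; not to be moved.
- tin_2: Food tin, 75 mm wide and 58 mm high, at the right; not to be moved.
- pepper_mill: Brown wooden pepper mill, 55 mm wide and 138 mm high, standing at the back, right of the gauge; not to be moved.
Things that resemble listed ones, but are neither listed nor needed, are in the scene too. What is shaped like the collar_narrow but purple is not meant.

How it is judged:
By the outcome, as a careful person would: the job done as asked, in the order asked, and still so for the second after the job is handed in, with the robot touching nothing.
It also fails if it takes over 54 s, if anything falls off the work surface, if the arm or the gripper's body presses on something with over 40 N, if the wrist force passes 120 N, or if a joint passes its speed limit or range.

## Working session

There is one attempt and no reset: what is moved stays moved. The work goes in short steps, Python scripts to look and compute and a shell command to move; the robot and the scene stay as the last step left them, time stands still between calls to the robot, and variables do not carry over. Pictures are saved under pics/ and viewed, at most 10 in all, crops included, and the job is handed in when it is done.

```bash
ls; mkdir -p pics
cat > h.py <<'E'
import numpy as np, cv2
from plant import telemetry, viewer, close_job, models
def K(n):
    c=viewer.calibration(n); return c, np.array(c["T"])
def ray(n,px):
    c,T=K(n); d=np.array([(px[0]-c["cx"])/c["fx"],(px[1]-c["cy"])/c["fy"],1.]); return T[:3,3],T[:3,:3]@d
def onplane(n,px,z):
    o,d=ray(n,px); return o+d*(z-o[2])/d[2]
def proj(n,P):
    c,T=K(n); p=(np.atleast_2d(P)-T[:3,3])@T[:3,:3]; return np.c_[p[:,0]/p[:,2]*c["fx"]+c["cx"],p[:,1]/p[:,2]*c["fy"]+c["cy"]]
def tri(p1,p2):
    o1,d1=ray("scene",p1);o2,d2=ray("top",p2)
    A=np.c_[d1,-d2]; s=np.linalg.lstsq(A,o2-o1,rcond=None)[0]
    a=o1+d1*s[0];b=o2+d2*s[1]; return (a+b)/2,np.linalg.norm(a-b)
def snap(n,f):
    im=viewer.capture(n); cv2.imwrite("pics/"+f,im[:,:,::-1]); return im
E
python3 - <<'E'
from h import *
for n in("scene","top"):
    snap(n,n+"0.png"); c,T=K(n); print(n,c["fx"],np.round(T,3).tolist())
    for t in["collar_narrow","collar_medium","collar_wide","garlic","gauge","mandrel","mandrel_tip","pointer_tip","pointer_grip","board"]:
        print(t,[(np.round(r["position"]).tolist(),round(r["p"],2)) for r in models.find_in(n,t)[:4]])
print(telemetry.get_state())
E
```

```text
pics
scene 378.9441594380474 [[-0.763, -0.477, 0.436, 0.088], [-0.646, 0.567, -0.511, 0.518], [-0.004, -0.671, -0.741, 0.878], [0.0, 0.0, 0.0, 1.0]]
collar_narrow [([207.0, 300.0], 0.91), ([287.0, 227.0], 0.63), ([308.0, 246.0], 0.62)]
collar_medium [([298.0, 283.0], 0.89)]
collar_wide [([261.0, 255.0], 0.72), ([382.0, 135.0], 0.26)]
garlic [([276.0, 321.0], 0.68), ([416.0, 193.0], 0.18)]
gauge [([351.0, 217.0], 0.78)]
mandrel [([356.0, 208.0], 0.76)]
mandrel_tip [([360.0, 210.0], 0.92), ([440.0, 163.0], 0.31)]
pointer_tip [([329.0, 196.0], 0.46)]
pointer_grip [([335.0, 198.0], 0.73), ([254.0, 306.0], 0.43), ([298.0, 290.0], 0.3)]
board [([253.0, 307.0], 0.65)]
top 418.91874241046753 [[0.186, -0.946, 0.264, 0.167], [-0.983, -0.18, 0.046, -0.072], [0.004, -0.268, -0.963, 1.427], [0.0, 0.0, 0.0, 1.0]]
collar_narrow [([404.0, 213.0], 0.7), ([293.0, 194.0], 0.57), ([219.0, 157.0], 0.54), ([301.0, 170.0], 0.51)]
collar_medium [([251.0, 204.0], 0.61), ([260.0, 174.0], 0.55)]
collar_wide [([262.0, 164.0], 0.74), ([452.0, 195.0], 0.74)]
garlic [([334.0, 209.0], 0.52), ([225.0, 204.0], 0.49)]
[... 266 characters left out ...]
94.0], 0.15)]
{'time_s': 1.1, 'joints': array([ 8.74396327e+01,  2.05468643e+01,  6.81052665e-01,  1.35825833e-03,
       -7.01365591e+01, -1.65072902e+01]), 'qd': array([-0.07873713,  0.11774806,  0.01004008,  0.02846885, -0.02156628,
       -0.05783071]), 'joint_torque': array([-2.68841490e-03, -5.82396054e+01,  2.93309963e+01,  7.00288206e+00,
        1.25417169e-02, -1.30525802e-05]), 'tcp_pos': array([0.22052594, 0.637929  , 0.23455293]), 'eef_rot': array([ 1.79998090e+02, -1.89839633e-03, -1.90671959e+01]), 'contact_force': array([-0.49072478, -0.47133256,  0.29594118]), 'moment': array([ 0.02025175, -0.00321209,  0.04249076]), 'gripper_force': 0.0, 'gripper_width': 0.0878064242965927}
```

View pictures.

Run:
```python
import cv2
a=cv2.imread("pics/scene0.png");b=cv2.imread("pics/top0.png")
cv2.imwrite("pics/c1.png",cv2.resize(a[90:390,150:550],(800,600),interpolation=3))
cv2.imwrite("pics/c2.png",cv2.resize(b[110:290,190:430],(800,600),interpolation=3))
```

```text
(no output)
```

View pics/c1.png

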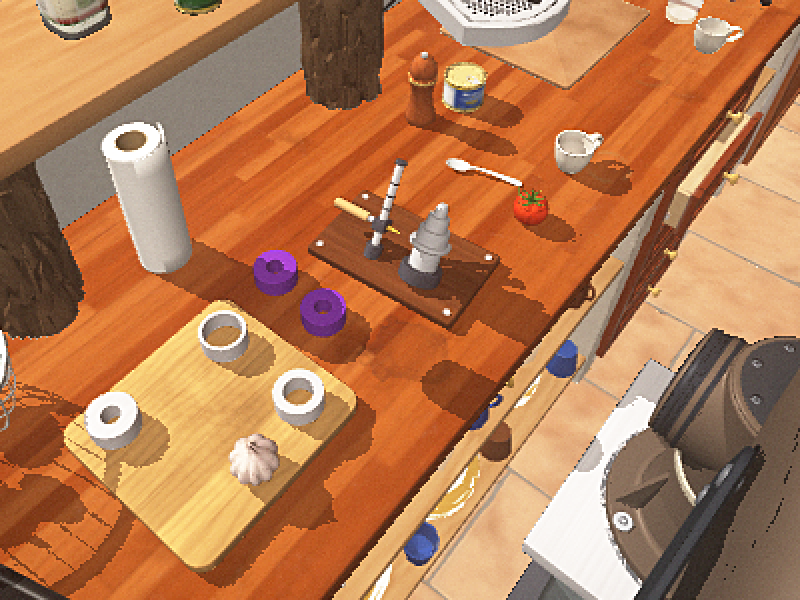

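View pics/c2.png

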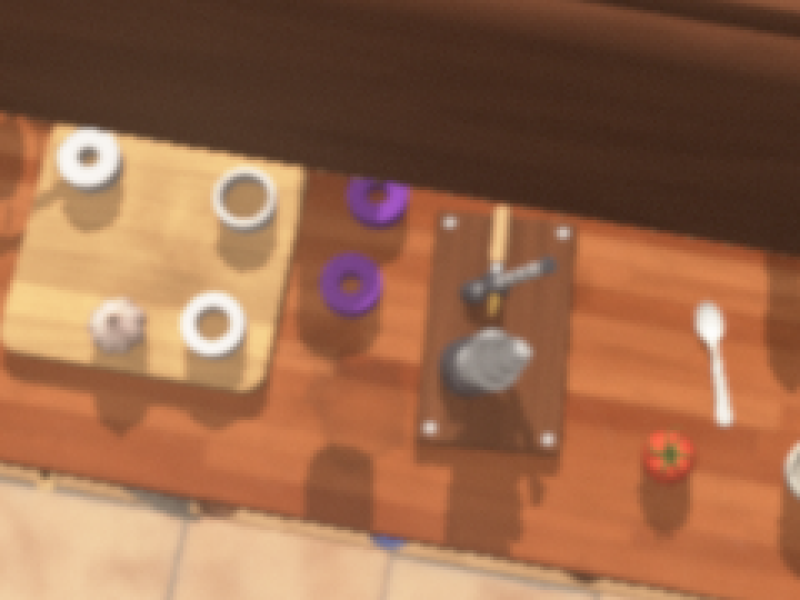

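```bash
cat >> h.py <<'E'
S,C=np.sin(np.radians(28)),np.cos(np.radians(28))
def gw(p,g):  # gauge->world
    x,y,a=g; c,s=np.cos(a),np.sin(a); p=np.atleast_2d(p).astype(float)
    return np.c_[x+c*p[:,0]-s*p[:,1], y+s*p[:,0]+c*p[:,1], p[:,2]]
def mw(p,g):  # mandrel->world
    p=np.atleast_2d(p).astype(float); X,Y,Z=p.T
    return gw(np.c_[.03+C*X-S*Z, Y, .018+S*X+C*Z],g)
E
cat > fit.py <<'E'
from h import *
from scipy.optimize import least_squares
s=lambda p:np.array(p)/2+[150,90]
t=lambda p:np.array(p)*.3+[190,110]
scr={"scene":[s(p) for p in[(320,243),(365,196),(492,257),(447,312)]],"top":[t(p) for p in[(450,222),(563,233),(547,440),(430,428)]]}
pts={"scene":[s((443,207)),s((401,162)),s((337,203)),s((399,234))],"top":[t((524,348)),t((549,264)),t((502,207)),t((493,315))]}
def f(v):
    g=v[:3];i,q=v[3],v[4];r=[]
    sc=gw([[.075-i,-.17+i,.018],[-.075+i,-.17+i,.018],[-.075+i,.08-i,.018],[.075-i,.08-i,.018]],g)
    P=mw([[0,0,.118],[0,-.08,.15],[0,-.162,.045+q],[0,-.049,.045+q]],g)
    for n in("scene","top"):
        r+=[proj(n,sc)-scr[n],proj(n,P)-pts[n]]
    return np.concatenate(r).ravel()
o=least_squares(f,[.6,.1,1.57,.012,.01],loss="soft_l1")
print(np.round(o.x,4),np.round(f(o.x).reshape(-1,2),1).tolist())
g=o.x[:3]; np.save("g.npy",o.x)
print("yaw",np.degrees(g[2]),"tip",mw([0,0,.118],g),"seat",mw([0,0,.095],g),"grip",mw([0,-.132,.045+o.x[4]],g), mw([0,-.132,.095],g),"railtop",mw([0,-.08,.15],g))
for n,p in[("scene",s((299.5,391))),("top",t((213,323)))]: print("collar",n,onplane(n,p,.052))
for n,p in[("scene",s((255,460))),("top",t((118,326)))]: print("garlic",n,onplane(n,p,.05))
# shelf edge: top image points of its near edge, at several heights
for z in(.2,.3,.4,.5): print(z,onplane("top",t((0,110)),z),onplane("top",t((500,205)),z),onplane("top",t((800,250)),z), onplane("scene",s((120,185-20)),z))
E
python3 fit.py
```

```text
[ 4.6420e-01 -8.4800e-02  1.6606e+00  1.4500e-02  1.4000e-03] [[-0.4, -0.1], [0.1, -0.3], [-1.8, -0.1], [-0.2, -0.1], [0.3, -1.7], [0.3, -1.1], [-0.7, -0.8], [-0.1, -0.2], [-0.4, 0.2], [-0.1, 0.1], [0.0, 0.1], [-0.5, 0.3], [0.2, 1.3], [0.0, 0.5], [-0.5, 0.7], [-0.6, 0.1]]
yaw 95.14472698617597 tip [[ 0.4665269  -0.11012679  0.12218782]] seat [[ 0.46555864 -0.09937244  0.10188002]] grip [[ 0.59498079 -0.06481032  0.0589668 ]] [[ 0.59702686 -0.08753576  0.10188002]] railtop [[ 0.54755176 -0.11791561  0.15044214]]
collar scene [0.44985632 0.20413963 0.052     ]
collar top [0.45366371 0.2028308  0.052     ]
garlic scene [0.42860802 0.30172624 0.05      ]
garlic top [0.43310726 0.296964   0.05      ]
0.2 [0.58656154 0.41709376 0.2       ] [ 0.58178871 -0.06200768  0.2       ] [ 0.59041992 -0.34007462  0.2       ] [0.79070562 0.16923991 0.2       ]
0.3 [0.55240144 0.37724129 0.3       ] [ 0.54801755 -0.06281825  0.3       ] [ 0.55594541 -0.31822554  0.3       ] [0.68700559 0.22069031 0.3       ]
0.4 [0.51824134 0.33738882 0.4       ] [ 0.51424638 -0.06362881  0.4       ] [ 0.52147089 -0.29637647  0.4       ] [0.58330557 0.27214071 0.4       ]
0.5 [0.48408124 0.29753635 0.5       ] [ 0.48047522 -0.06443937  0.5       ] [ 0.48699637 -0.2745274   0.5       ] [0.47960554 0.3235911  0.5       ]
```

View pics/scene0.png

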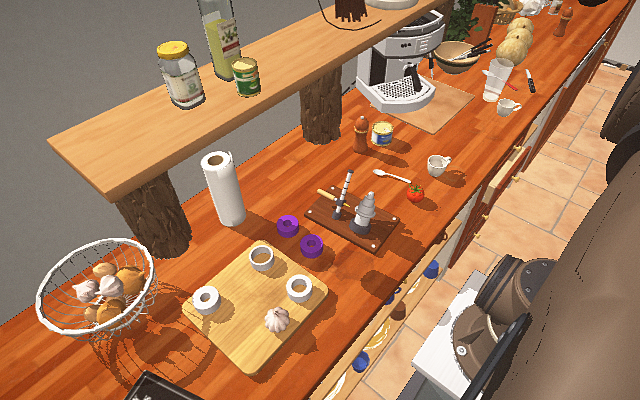

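View pics/top0.png

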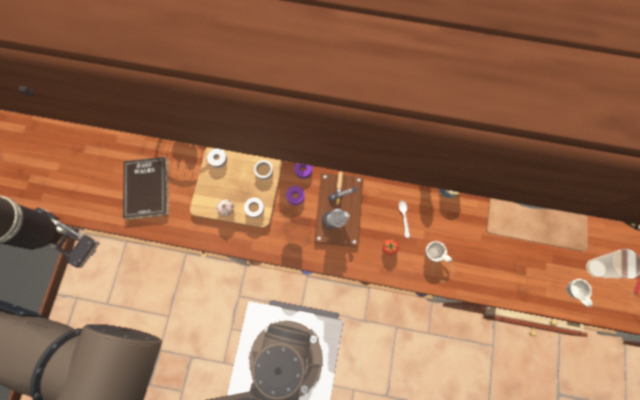

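Run:
```python
from h import *
# scene near shelf lower edge points; top line (0,105)-(640,220)
for p in[(107,195),(214,140),(300,97)]:
    o,d=ray("scene",p)
    best=min(((abs((lambda q:(q[1]-(105+115*q[0]/640)))(proj("top",onplane("scene",p,z))[0])),z) for z in np.arange(0,.75,.005)))
    print(p,best,onplane("scene",p,best[1]))
```

```text
(107, 195) (np.float64(0.528483952449065), np.float64(0.5650000000000001)) [0.4719784  0.45589668 0.565     ]
(214, 140) (np.float64(0.023872620612820583), np.float64(0.55)) [0.47596258 0.30501378 0.55      ]
(300, 97) (np.float64(0.7613207834910156), np.float64(0.525)) [0.48662378 0.12317534 0.525     ]
```

```bash
python3 -m handwheel '[{"grip":-1,"travel":[0,0,0],"spin":1},{"grip":-1,"travel":[0,0,0],"spin":1},{"grip":-1,"travel":[0,0,0],"spin":1},{"grip":-1,"travel":[0,0,0],"spin":1},{"grip":-1,"travel":[0,0,0],"spin":1},{"grip":-1,"travel":[0,0,0],"spin":1},{"grip":-1,"travel":[0,0,0],"spin":1},{"grip":-1,"travel":[0,0,0],"spin":1}]'
python3 -m handwheel '[{"grip":-1,"travel":[0,0,0],"spin":1},{"grip":-1,"travel":[0,0,0],"spin":1},{"grip":-1,"travel":[0,0,0],"spin":1},{"grip":-1,"travel":[0,0,0],"spin":1},{"grip":-1,"travel":[0,0,0],"spin":1},{"grip":-1,"travel":[0,0,0],"spin":0.16}]'
```

```text
time_s: 2.1
tcp_pos: [0.2205, 0.638, 0.2346]
eef_rot: [-180.0, 0.0, -59.2]
contact_force: [-0.5, 0.5, 0.2]
gripper_width: 0.0878
gripper_force: 0.0
time_s: 2.85
tcp_pos: [0.2205, 0.6379, 0.2346]
eef_rot: [180.0, 0.0, -84.9]
contact_force: [-0.5, -0.9, -0.0]
gripper_width: 0.0877
gripper_force: 0.0
```

```bash
python3 -m handwheel '[{"grip":-1,"travel":[1,-0.43,0],"spin":0},{"grip":-1,"travel":[1,-0.43,0],"spin":0},{"grip":-1,"travel":[1,-0.43,0],"spin":0},{"grip":-1,"travel":[1,-0.43,0],"spin":0},{"grip":-1,"travel":[1,-0.43,0],"spin":0},{"grip":-1,"travel":[1,-0.43,0],"spin":0},{"grip":-1,"travel":[1,-0.43,0],"spin":0},{"grip":-1,"travel":[1,-0.43,0],"spin":0}]'
python3 -m handwheel '[{"grip":-1,"travel":[1,-0.43,0],"spin":0},{"grip":-1,"travel":[1,-0.43,0],"spin":0},{"grip":-1,"travel":[1,-0.43,0],"spin":0},{"grip":-1,"travel":[1,-0.43,0],"spin":0},{"grip":-1,"travel":[1,-0.43,0],"spin":0},{"grip":-1,"travel":[1,-0.43,0],"spin":0},{"grip":-1,"travel":[1,-0.43,0],"spin":0},{"grip":-1,"travel":[1,-0.43,0.5],"spin":0}]'
python3 -m handwheel '[{"grip":-1,"travel":[1,-0.4,1],"spin":0},{"grip":-1,"travel":[1,-0.4,1],"spin":0},{"grip":-1,"travel":[0.14,0,1],"spin":0},{"grip":-1,"travel":[0,0,0],"spin":0}]'
```

```text
time_s: 3.85
tcp_pos: [0.3249, 0.4448, 0.2346]
eef_rot: [-180.0, 0.0, -84.9]
contact_force: [-0.1, -0.4, -0.2]
gripper_width: 0.0877
gripper_force: 0.0
time_s: 4.85
tcp_pos: [0.4286, 0.2537, 0.2228]
eef_rot: [-179.9, 0.1, -84.9]
contact_force: [0.5, -0.2, -0.9]
gripper_width: 0.0879
gripper_force: 0.0
time_s: 5.35
tcp_pos: [0.4515, 0.2014, 0.1457]
eef_rot: [179.8, -0.1, -84.9]
contact_force: [0.8, 0.4, 0.6]
gripper_width: 0.0875
gripper_force: 0.0
```

```bash
python3 -m handwheel '[{"grip":-1,"travel":[-0.08,0,1],"spin":0},{"grip":-1,"travel":[0,0,1],"spin":0},{"grip":-1,"travel":[0,0,1],"spin":0},{"grip":-1,"travel":[0,0,0.9],"spin":0},{"grip":-1,"travel":[0,0,0.4],"spin":0},{"grip":-1,"travel":[0,0,0],"spin":0}]'
python3 - <<'E'
from h import *
a=snap("scene","s1.png");b=snap("top","t1.png")
g=np.load("g.npy")
cv2.imwrite("pics/d1.png",np.hstack([cv2.resize(a[220:340,230:370],(400,343),interpolation=3),cv2.resize(b[160:250,210:315],(400,343),interpolation=3)])[:,:,::-1])
E
```

```text
time_s: 6.1
tcp_pos: [0.4524, 0.2056, 0.0399]
eef_rot: [-180.0, -0.0, -84.8]
contact_force: [-0.9, -0.1, 1.3]
gripper_width: 0.0876
gripper_force: 0.0
```

View pics/d1.png

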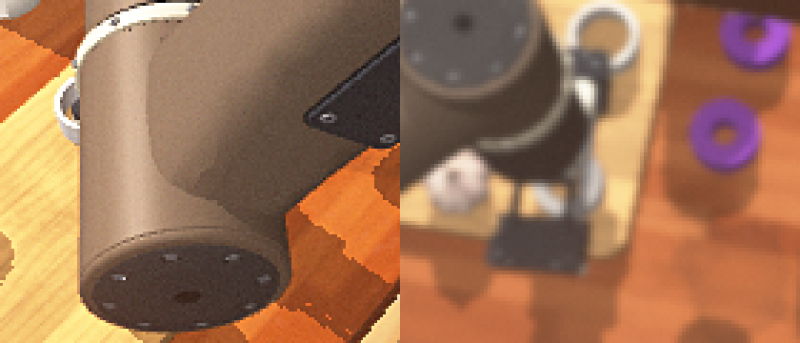

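```bash
python3 -m handwheel '[{"grip":-1,"travel":[0.08,0,0.08],"spin":0},{"grip":1,"travel":[0,0,0],"spin":0},{"grip":1,"travel":[0,0,0],"spin":0},{"grip":1,"travel":[0,0,0],"spin":0},{"grip":1,"travel":[0,0,0],"spin":0},{"grip":1,"travel":[0,0,0],"spin":0}]' 20
```

```text
time_s: 6.95
tcp_pos: [0.4525, 0.2035, 0.0377]
eef_rot: [-180.0, 0.0, -84.9]
contact_force: [-0.2, -0.0, 2.2]
gripper_width: 0.0631
gripper_force: 20.0
```

```bash
python3 -m handwheel '[{"grip":1,"travel":[0,0,-0.5],"spin":0},{"grip":1,"travel":[0,0,-1],"spin":0},{"grip":1,"travel":[0,0,-1],"spin":0},{"grip":1,"travel":[0,0,-1],"spin":0},{"grip":1,"travel":[0,0,-1],"spin":0},{"grip":1,"travel":[0.5,0.04,-0.8],"spin":0},{"grip":1,"travel":[1,0.04,0],"spin":0},{"grip":1,"travel":[1,0.04,0],"spin":0}]'
python3 -m handwheel '[{"grip":1,"travel":[1,0.05,0],"spin":0},{"grip":1,"travel":[1,0.05,0],"spin":0},{"grip":1,"travel":[1,0.05,0],"spin":0},{"grip":1,"travel":[1,0.05,0],"spin":0},{"grip":1,"travel":[1,0.05,0],"spin":0},{"grip":1,"travel":[1,0.05,0],"spin":0},{"grip":1,"travel":[1,0.05,0],"spin":0},{"grip":1,"travel":[0.5,0.05,0],"spin":0}]'
python3 - <<'E'
from h import *
a=snap("scene","s2.png");b=snap("top","t2.png")
g=np.load("g.npy");P=mw([0,0,.118],g);print([proj(n,P) for n in("scene","top")])
cv2.imwrite("pics/d2.png",np.hstack([cv2.resize(a[120:280,260:440],(400,356),interpolation=3),cv2.resize(b[150:250,290:402],(400,356),interpolation=3)])[:,:,::-1])
E
```

```text
time_s: 7.95
tcp_pos: [0.4547, 0.1403, 0.171]
eef_rot: [-180.0, 0.0, -84.8]
contact_force: [-0.1, -0.5, -0.8]
gripper_width: 0.0628
gripper_force: 20.0
time_s: 8.95
tcp_pos: [0.4615, -0.0477, 0.1706]
eef_rot: [-180.0, 0.0, -84.9]
contact_force: [0.2, -0.3, -0.8]
gripper_width: 0.0627
gripper_force: 20.0Traceback (most recent call last):
  File "<stdin>", line 3, in <module>
  File "h.py", line 23, in mw
    return gw(np.c_[.03+C*X-S*Z, Y, .018+S*X+C*Z],g)
  File "h.py", line 19, in gw
    x,y,a=g; c,s=np.cos(a),np.sin(a); p=np.atleast_2d(p).astype(float)
    ^^^^^
ValueError: too many values to unpack (expected 3)
```

```bash
sed -i 's/^    x,y,a=g;/    x,y,a=g[:3];/' h.py
python3 - <<'E'
from h import *
a=cv2.imread("pics/s2.png");b=cv2.imread("pics/t2.png")
g=np.load("g.npy");P=mw([0,0,.118],g);print([proj(n,P) for n in("scene","top")])
cv2.imwrite("pics/d2.png",np.hstack([cv2.resize(a[120:300,220:420],(400,360),interpolation=3),cv2.resize(b[150:250,270:382],(400,360),interpolation=3)]))
E
```

```text
[array([[371.84229804, 191.79142525]]), array([[347.39253882, 215.68016932]])]
```

View pics/d2.png

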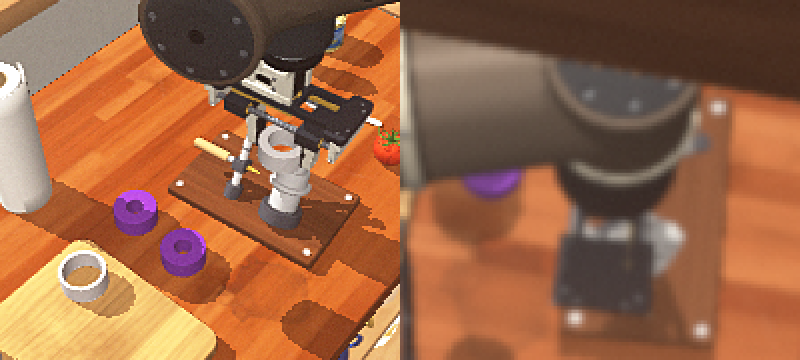

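Run:
```python
from h import *
g=np.load("g.npy")
a=viewer.capture("scene")
s=telemetry.get_state();p=s["tcp_pos"];print(p)
for t in("collar_medium","mandrel_tip"): print(t,models.find_in("scene",t)[:3])
c=[p[0],p[1],p[2]-.0007]
print("pred mid",proj("scene",c),"top",proj("scene",[p[0],p[1],p[2]+.0143]))
# segment ring by brightness near predicted: bright gray pixels
x,y=proj("scene",c)[0].astype(int)
r=a[y-26:y+26,x-30:x+30]; np.savetxt("pics/r.txt",r[:,:,1],fmt="%d")
print(x-30,y-26)
gray=r.astype(int); m=((gray.max(2)-gray.min(2))<22)&(gray.mean(2)>120)
for row in m: print("".join("#" if v else "." for v in row))
```

```text
[ 0.46163212 -0.0469464   0.17032579]
collar_medium [{'position': [359.1, 194.3], 'p': 0.68}, {'position': [206.7, 298.2], 'p': 0.57}]
mandrel_tip [{'position': [354.9, 215.1], 'p': 0.84}]
pred mid [[360.46459648 193.47747644]] top [[360.81269086 189.41920124]]
330 167
...........................#................................
..............................#.............................
............................................................
...........................#................................
............................................................
....................#...........#...........###.............
...............#.....##.......................##............
..................#............................#............
.................#..........................................
............................................................
......................##....................................
......................#.#...................................
.............#..........####................................
.............#............####.......
[... 1641 characters left out ...]
##############...............
.......####..............####################...............
......####...............###################................
......####...............###################................
.....#####................##################................
....#.###..................################.#...............
...#.......................##################...............
..........................##.################...............
...#......................###################...............
..#.......................######.###########................
..#.......................################..................
.........................###############....................
```

```bash
python3 -m handwheel '[{"grip":1,"travel":[1,0,0],"spin":0},{"grip":1,"travel":[1,0,0],"spin":0},{"grip":1,"travel":[1,0,0],"spin":0},{"grip":1,"travel":[0.44,0.03,0.3],"spin":0},{"grip":1,"travel":[0,0,0.6],"spin":0},{"grip":1,"travel":[0,0,0],"spin":0}]' 15
python3 -m handwheel '[{"grip":1,"travel":[0,0,0.2],"spin":0},{"grip":1,"travel":[0,0,0],"spin":0}]'
python3 -m handwheel '[{"grip":1,"travel":[0,0,0.1],"spin":0},{"grip":1,"travel":[0,0,0],"spin":0}]'
```

```text
time_s: 9.95
tcp_pos: [0.4675, -0.1319, 0.1459]
eef_rot: [179.8, 0.0, -84.9]
contact_force: [-0.8, 0.5, -0.0]
gripper_width: 0.0625
gripper_force: 15.0
time_s: 10.2
tcp_pos: [0.4686, -0.132, 0.1424]
eef_rot: [180.0, 0.0, -84.8]
contact_force: [-0.3, 0.1, -1.2]
gripper_width: 0.0628
gripper_force: 15.0
time_s: 10.45
tcp_pos: [0.469, -0.1324, 0.1403]
eef_rot: [-180.0, -0.0, -84.9]
contact_force: [0.6, 0.8, -0.2]
gripper_width: 0.063
gripper_force: 15.0
```

```bash
for i in 1; do python3 -m handwheel '[{"grip":1,"travel":[0,0,0.1],"spin":0},{"grip":1,"travel":[0,0,0],"spin":0}]'; python3 -m handwheel '[{"grip":1,"travel":[0,0,0.1],"spin":0},{"grip":1,"travel":[0,0,0],"spin":0}]';python3 -m handwheel '[{"grip":1,"travel":[0,0,0.1],"spin":0},{"grip":1,"travel":[0,0,0],"spin":0}]'; done | egrep 'pos|force:'
```

```text
tcp_pos: [0.4695, -0.1328, 0.1382]
contact_force: [1.2, -3.9, 5.2]
gripper_force: 15.0
tcp_pos: [0.4696, -0.1327, 0.1356]
contact_force: [2.5, -3.5, 5.2]
gripper_force: 15.0
tcp_pos: [0.4697, -0.1329, 0.1333]
contact_force: [2.0, -5.9, 6.0]
gripper_force: 15.0
```

```bash
python3 -m handwheel '[{"grip":1,"travel":[0,0,0.1],"spin":0},{"grip":1,"travel":[0,0,0.1],"spin":0},{"grip":1,"travel":[0,0,0.06],"spin":0},{"grip":1,"travel":[0,0,0],"spin":0}]' | egrep 'pos|force:'
python3 - <<'E'
from h import *
a=snap("scene","s3.png")
cv2.imwrite("pics/d3.png",cv2.resize(a[150:260,310:430],(600,550),interpolation=3)[:,:,::-1])
E
```

```text
tcp_pos: [0.4697, -0.133, 0.1267]
contact_force: [3.3, -7.1, 5.6]
gripper_force: 15.0
```

View pics/d3.png

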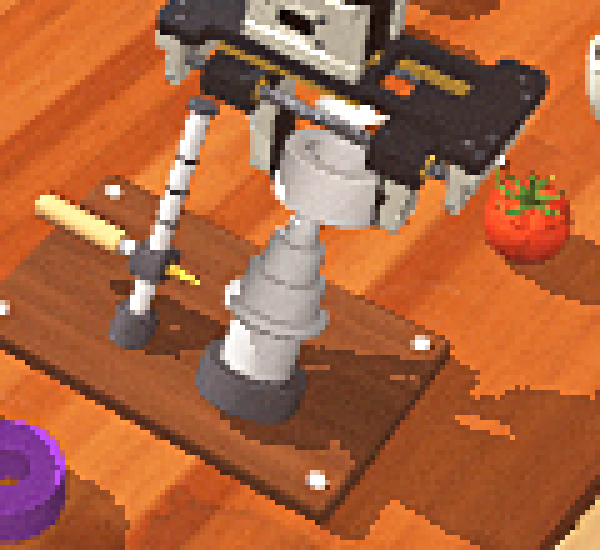

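```bash
python3 -m handwheel '[{"grip":1,"travel":[0,0,-0.4],"spin":0},{"grip":1,"travel":[0,0,-0.42],"spin":0},{"grip":1,"travel":[-0.33,0.04,0],"spin":0},{"grip":1,"travel":[0,0,0],"spin":0},{"grip":1,"travel":[0,0,0],"spin":0}]' 12
python3 -m handwheel '[{"grip":1,"travel":[-0.15,0,0.28],"spin":0},{"grip":1,"travel":[-0.15,0,0.28],"spin":0},{"grip":1,"travel":[0,0,0],"spin":0}]'
python3 - <<'E'
from h import *
a=snap("scene","s4.png"); print(models.find_in("scene","collar_medium")[:2])
p=telemetry.get_state()["tcp_pos"];print(p)
cv2.imwrite("pics/d4.png",cv2.resize(a[150:260,310:430],(600,550),interpolation=3)[:,:,::-1])
E
```

```text
time_s: 12.38
tcp_pos: [0.4667, -0.1241, 0.1463]
eef_rot: [180.0, 0.0, -84.8]
contact_force: [0.8, 0.1, -2.0]
gripper_width: 0.0625
gripper_force: 12.0
time_s: 12.75
tcp_pos: [0.4656, -0.1167, 0.1316]
eef_rot: [179.9, 0.0, -84.9]
contact_force: [1.0, 0.2, -1.3]
gripper_width: 0.0619
gripper_force: 12.0
[{'position': [372.4, 187.1], 'p': 0.88}]
[ 0.46624849 -0.11683035  0.13238652]
```

View pics/d4.png

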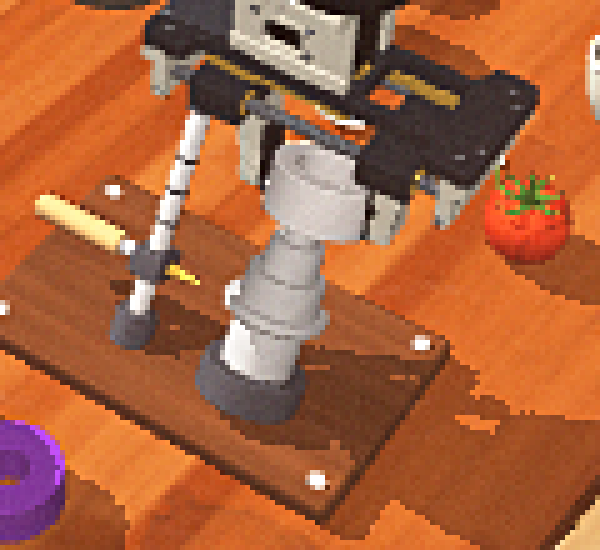

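```bash
python3 -m handwheel '[{"grip":1,"travel":[-0.11,0,0.21],"spin":0},{"grip":1,"travel":[-0.11,0,0.21],"spin":0},{"grip":1,"travel":[0,0,0],"spin":0}]'|egrep 'pos|force|wid'
python3 -m handwheel '[{"grip":1,"travel":[-0.11,0,0.21],"spin":0},{"grip":1,"travel":[0,0,0],"spin":0}]'|egrep 'pos|force|wid'
```

```text
tcp_pos: [0.4654, -0.1112, 0.1215]
contact_force: [-0.2, -1.1, -0.8]
gripper_width: 0.0626
gripper_force: 12.0
tcp_pos: [0.4656, -0.1084, 0.1165]
contact_force: [0.0, 0.3, -0.7]
gripper_width: 0.0629
gripper_force: 12.0
```

```bash
for k in 1; do python3 -m handwheel '[{"grip":1,"travel":[-0.11,0,0.21],"spin":0},{"grip":1,"travel":[0,0,0],"spin":0}]'|egrep 'pos|t_force'
python3 -m handwheel '[{"grip":1,"travel":[-0.07,0,0.14],"spin":0},{"grip":1,"travel":[0,0,0],"spin":0}]'|egrep 'pos|t_force'
python3 -m handwheel '[{"grip":1,"travel":[-0.05,0,0.09],"spin":0},{"grip":1,"travel":[0,0,0],"spin":0}]'|egrep 'pos|t_force'; done
```

```text
tcp_pos: [0.4656, -0.1055, 0.1114]
contact_force: [1.0, 1.6, -1.1]
tcp_pos: [0.4657, -0.1038, 0.1081]
contact_force: [2.9, 3.6, -0.6]
tcp_pos: [0.4658, -0.1026, 0.106]
contact_force: [2.7, 2.8, 1.2]
```

```bash
for k in 1; do python3 -m handwheel '[{"grip":1,"travel":[-0.05,0,0.09],"spin":0},{"grip":1,"travel":[0,0,0],"spin":0}]'|egrep 'pos|t_force'
python3 -m handwheel '[{"grip":1,"travel":[-0.05,0,0.09],"spin":0},{"grip":1,"travel":[0,0,0],"spin":0}]'|egrep 'pos|t_force'
python3 -m handwheel '[{"grip":1,"travel":[-0.02,0,0.04],"spin":0},{"grip":1,"travel":[0,0,0],"spin":0}]'|egrep 'pos|t_force'; done
```

```text
tcp_pos: [0.4657, -0.1014, 0.1037]
contact_force: [4.8, 4.2, 2.8]
tcp_pos: [0.4656, -0.1002, 0.1014]
contact_force: [4.5, 5.2, 2.3]
tcp_pos: [0.4655, -0.1, 0.1006]
contact_force: [5.3, 1.2, 4.3]
```

```bash
for k in 1; do python3 -m handwheel '[{"grip":1,"travel":[-0.03,0,0.06],"spin":0},{"grip":1,"travel":[0,0,0],"spin":0}]'|egrep 'pos|t_force'
python3 -m handwheel '[{"grip":1,"travel":[-0.02,0,0.04],"spin":0},{"grip":1,"travel":[0,0,0],"spin":0}]'|egrep 'pos|t_force'; done
python3 - <<'E'
from h import *
a=snap("scene","s5.png"); print(models.find_in("scene","collar_medium")[:2])
g=np.load("g.npy"); print("expected seat mid px",proj("scene",mw([0,0,.095],g))+[-.3,1.5])
E
```

```text
tcp_pos: [0.4654, -0.0997, 0.0992]
contact_force: [5.8, -2.2, 4.3]
tcp_pos: [0.4654, -0.0996, 0.0987]
contact_force: [3.9, -4.8, 8.8]
[{'position': [365.7, 198.4], 'p': 0.74}]
expected seat mid px [[368.96007341 200.63844069]]
```

```bash
python3 -m handwheel '[{"grip":-1,"travel":[0,0,0],"spin":0},{"grip":-1,"travel":[0,0,0],"spin":0},{"grip":-1,"travel":[0,0,0],"spin":0},{"grip":-1,"travel":[0,0,0],"spin":0}]'|egrep 'pos|force|wid'
python3 - <<'E'
from h import *
a=snap("scene","s6.png"); print(models.find_in("scene","collar_medium")[:2])
E
python3 -m handwheel '[{"grip":-1,"travel":[0,0,-0.5],"spin":0},{"grip":-1,"travel":[0,0,-1],"spin":0},{"grip":-1,"travel":[0,0,-1],"spin":0},{"grip":-1,"travel":[0,0,-0.5],"spin":0},{"grip":-1,"travel":[0,0,0],"spin":0}]'|egrep 'time|pos|force|wid'
python3 - <<'E'
from h import *
a=snap("scene","s7.png"); print(models.find_in("scene","collar_medium")[:2])
g=np.load("g.npy")
cv2.imwrite("pics/d7.png",cv2.resize(a[150:260,310:430],(600,550),interpolation=3)[:,:,::-1])
E
```

```text
tcp_pos: [0.464, -0.0987, 0.0974]
contact_force: [-0.6, -0.1, -0.4]
gripper_width: 0.0866
gripper_force: 0.0
[{'position': [368.3, 201.8], 'p': 0.65}]
time_s: 16.8
tcp_pos: [0.4651, -0.0986, 0.1737]
contact_force: [0.8, -0.1, -0.4]
gripper_width: 0.088
gripper_force: 0.0
[{'position': [368.2, 199.1], 'p': 0.84}, {'position': [438.6, 163.8], 'p': 0.22}]
```

View pics/d7.png

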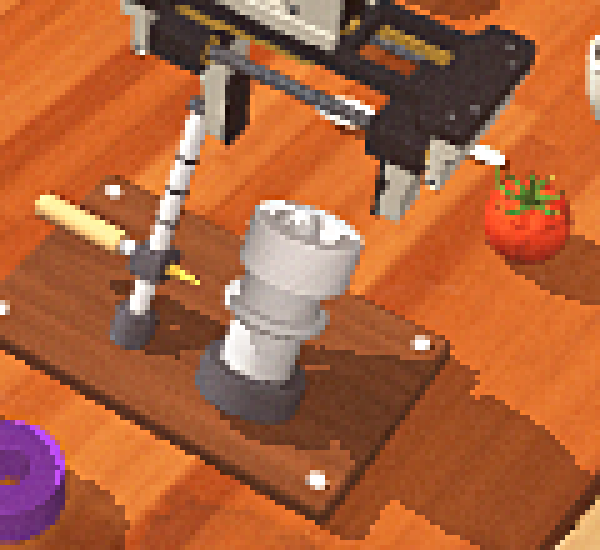

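Run:
```python
from h import *
g=np.load("g.npy");th=np.linspace(0,6.283,80)
for m in(.08,.083,.086,.09):
    P=np.vstack([mw(np.c_[.032*np.cos(th),.032*np.sin(th),0*th+z],g) for z in(m,m+.03)])
    q=(proj("scene",P)+[-.3,1.2]-[310,150])*5
    print(m,"x",q[:,0].min().round(),q[:,0].max().round(),"y",q[:,1].min().round(),q[:,1].max().round())
q=(proj("scene",mw([[0,-.049,.045+g[4]],[0,0,.118]],g))+[-.3,1.2]-[310,150])*5;print(q)
```

```text
0.08 x 232.0 359.0 y 202.0 303.0
0.083 x 233.0 360.0 y 197.0 299.0
0.086 x 235.0 362.0 y 192.0 294.0
0.09 x 237.0 364.0 y 186.0 287.0
[[195.69241128 290.18796857]
 [307.7114902  214.95712624]]
```

Run:
```python
from h import *
s=telemetry.get_state();print(s["joints"].round(1))
g=np.load("g.npy");a=cv2.imread("pics/s7.png")
print("mill base",onplane("scene",(361,151),0),"towel base",onplane("scene",(232,222),0))
z=np.arange(.055,.156,.0025);q=proj("scene",mw(np.c_[0*z,0*z-.08,z],g))
gr=cv2.GaussianBlur(a,(0,0),.5).max(2).astype(np.float32)
for off in(0,1.3):
  v=cv2.remap(gr,(q[:,0]-.3).astype(np.float32)[None],(q[:,1]+off).astype(np.float32)[None],1)[0]
  print([(round(float(zz*1e3),1),int(x)) for zz,x in zip(z,v)])
hsv=cv2.cvtColor(a,cv2.COLOR_BGR2HSV)
sub=a[195:212,335:356].astype(int); m=(sub[:,:,1]>140)&(sub[:,:,2]>170)&(sub[:,:,0]<110)
for r in m: print("".join("#" if x else "." for x in r))
for qq in(.001,.004,.007): print(qq,proj("scene",mw([[0,-.049,.045+qq],[0,-.08,.045+qq],[0,-.162,.045+qq]],g)).round(1).tolist())
```

```text
[ 11.8   4.6 -29.   -0.  -56.5  -6.7]
mill base [ 0.67556396 -0.35034186  0.        ] towel base [0.7740032  0.15897045 0.        ]
[(55.0, 160), (57.5, 228), (60.0, 230), (62.5, 227), (65.0, 227), (67.5, 226), (70.0, 200), (72.5, 154), (75.0, 175), (77.5, 225), (80.0, 228), (82.5, 225), (85.0, 225), (87.5, 224), (90.0, 205), (92.5, 105), (95.0, 160), (97.5, 215), (100.0, 224), (102.5, 221), (105.0, 223), (107.5, 223), (110.0, 193), (112.5, 122), (115.0, 194), (117.5, 221), (120.0, 225), (122.5, 222), (125.0, 219), (127.5, 224), (130.0, 224), (132.5, 222), (135.0, 224), (137.5, 224), (140.0, 204), (142.5, 137), (145.0, 120), (147.5, 137), (150.0, 147), (152.5, 176), (155.0, 186)]
[(55.0, 117), (57.5, 120), (60.0, 174), (62.5, 217), (65.0, 221), (67.5, 215), (70.0, 215), (72.5, 200), (75.0, 159), (77.5, 137), (80.0, 189), (82.5, 214), (85.0, 215), (87.5, 212), (90.0, 214), (92.5, 207), (95.0, 160), (97.5, 96), (100.0, 188), (102.5, 210), (105.0, 211), (107.5, 211), (110.0, 213), (112.5, 208), (115.0, 131), (117.5, 129), (120.0, 203), (122.5, 214), (125.0, 211), (127.5, 210), (130.0, 211), (132.5, 212), (135.0, 209), (137.5, 212), (140.0, 212), (142.5, 200), (145.0, 163), (147.5, 131), (150.0, 156), (152.5, 167), (155.0, 183)]
.....................
.....................
.....................
.....................
.....................
.....................
.....................
.....................
.........##..........
........###..........
...........#.#.......
.............##......
.....................
.....................
.....................
.....................
.....................
0.001 [[349.4, 207.0], [340.5, 202.4], [317.8, 190.8]]
0.004 [[349.7, 206.0], [340.8, 201.5], [318.1, 189.9]]
0.007 [[350.0, 205.1], [341.1, 200.6], [318.3, 189.0]]
```

```bash
python3 -m handwheel '[{"grip":-1,"travel":[0,0,0],"spin":-1},{"grip":-1,"travel":[0,0,0],"spin":-1},{"grip":-1,"travel":[0,0,0],"spin":-1},{"grip":-1,"travel":[0,0,0],"spin":-1},{"grip":-1,"travel":[0,0,0],"spin":-1},{"grip":-1,"travel":[0,0,0],"spin":-1},{"grip":-1,"travel":[0,0,0],"spin":-1},{"grip":-1,"travel":[0,0,0],"spin":-1}]' >/dev/null
python3 -m handwheel '[{"grip":-1,"travel":[0,0,0],"spin":-1},{"grip":-1,"travel":[0,0,0],"spin":-1},{"grip":-1,"travel":[0,0,0],"spin":-1},{"grip":-1,"travel":[0,0,0],"spin":-1},{"grip":-1,"travel":[0,0,0],"spin":-1},{"grip":-1,"travel":[0,0,0],"spin":-1},{"grip":-1,"travel":[0,0,0],"spin":-1},{"grip":-1,"travel":[0,0,0],"spin":-1}]' >/dev/null
python3 -m handwheel '[{"grip":-1,"travel":[0,0,0],"spin":-1},{"grip":-1,"travel":[0,0,0],"spin":-1},{"grip":-1,"travel":[0.94,-0.13,0],"spin":0},{"grip":-1,"travel":[0.94,-0.13,0],"spin":0},{"grip":-1,"travel":[0.94,-0.13,0],"spin":0},{"grip":-1,"travel":[0.94,-0.14,0],"spin":0},{"grip":-1,"travel":[0.94,-0.14,0],"spin":0},{"grip":-1,"travel":[0.94,-0.14,0],"spin":0}]'
python3 -m handwheel '[{"grip":-1,"travel":[0,0,0],"spin":0},{"grip":-1,"travel":[0,0,0],"spin":0}]'
```

```text
time_s: 19.9
tcp_pos: [0.6033, -0.0658, 0.1712]
eef_rot: [180.0, 0.1, 5.1]
contact_force: [0.1, -0.2, -0.1]
gripper_width: 0.087
gripper_force: 0.0
time_s: 20.15
tcp_pos: [0.6024, -0.066, 0.1716]
eef_rot: [-180.0, 0.1, 5.1]
contact_force: [0.2, -0.3, -0.1]
gripper_width: 0.0876
gripper_force: 0.0
```

Position is right; descend to 0.049 and pinch lightly first.

```bash
python3 -m handwheel '[{"grip":-1,"travel":[0,0,1],"spin":0},{"grip":-1,"travel":[0,0,1],"spin":0},{"grip":-1,"travel":[0,0,1],"spin":0},{"grip":-1,"travel":[0,0,1],"spin":0},{"grip":-1,"travel":[0,0,0.6],"spin":0},{"grip":-1,"travel":[0,0,0.3],"spin":0},{"grip":-1,"travel":[0,0,0],"spin":0}]' 15
python3 -m handwheel '[{"grip":1,"travel":[0,0,0],"spin":0},{"grip":1,"travel":[0,0,0],"spin":0},{"grip":1,"travel":[0,0,0],"spin":0},{"grip":1,"travel":[0,0,0],"spin":0},{"grip":1,"travel":[0,0,0],"spin":0},{"grip":1,"travel":[0,0,0],"spin":0},{"grip":1,"travel":[0,0,0],"spin":0},{"grip":1,"travel":[0,0,0],"spin":0}]'
```

```text
time_s: 21.02
tcp_pos: [0.6032, -0.066, 0.0503]
eef_rot: [180.0, 0.0, 5.1]
contact_force: [0.4, 0.3, -0.4]
gripper_width: 0.0878
gripper_force: 0.0
time_s: 22.02
tcp_pos: [0.6033, -0.0655, 0.0503]
eef_rot: [-180.0, -0.0, 5.1]
contact_force: [-1.3, 3.6, 1.6]
gripper_width: 0.016
gripper_force: 15.0
```

```bash
python3 -m handwheel '[{"grip":1,"travel":[0,0,0],"spin":0},{"grip":1,"travel":[0,0.17,-0.32],"spin":0},{"grip":1,"travel":[0,0.17,-0.32],"spin":0},{"grip":1,"travel":[0,0.17,-0.32],"spin":0},{"grip":1,"travel":[0,0.17,-0.32],"spin":0},{"grip":1,"travel":[0,0.16,-0.3],"spin":0},{"grip":1,"travel":[0,0,0],"spin":0}]' 40
cat > q.py <<'E'
from h import *
a=snap("scene","sq.png")[:,:,::-1];g=np.load("g.npy")
for n in("pointer_tip",): print(models.find_in("scene",n)[:2])
v=[.046,.048,.05,.052]
P=proj("scene",mw([[0,-.049,.045+x] for x in v],g))+[-.2,.65];print(P.round(1).tolist())
x0,y0=P[1].astype(int)-[16,12];sub=a[y0:y0+24,x0:x0+28].astype(int)
m=(sub[:,:,1]>130)&(sub[:,:,2]>160)&(sub[:,:,0]<110)
print(x0,y0)
for r in m: print("".join("#" if x else "." for x in r))
cv2.imwrite("pics/q.png",cv2.resize(a[150:260,290:410],(600,550),interpolation=3))
E
python3 q.py
```

```text
time_s: 22.9
tcp_pos: [0.6052, -0.0872, 0.0909]
eef_rot: [180.0, -0.0, 5.1]
contact_force: [-2.9, 4.3, 5.3]
gripper_width: 0.0149
gripper_force: 40.0
[{'position': [338.0, 183.8], 'p': 0.69}]
[[353.8, 193.8], [354.0, 193.1], [354.2, 192.5], [354.4, 191.9]]
337 181
....####.....##############.
..#.####.....#############..
...####.....#############...
.....#......###########.....
.............#########......
#.............#######.......
.##...........######........
...........#..#####.........
...........###.###..........
...........######...........
............#.###...........
.............#..##..........
............................
............................
............................
............................
............................
............................
............................
............................
.#..........................
............................
............................
............................
```

View pics/q.png

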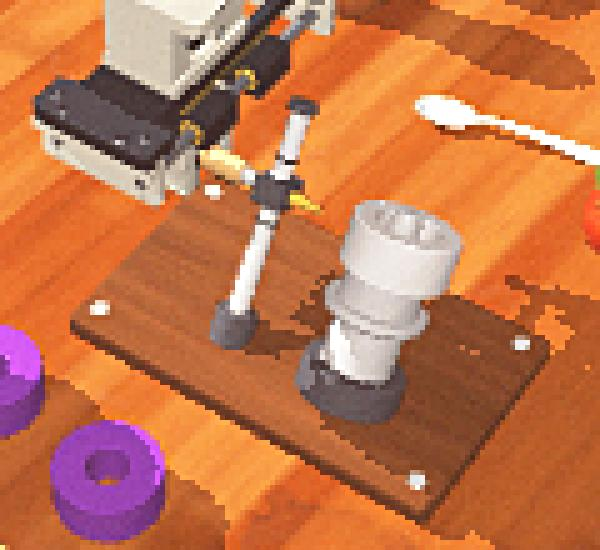

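```bash
python3 -m handwheel '[{"grip":-1,"travel":[0,0,0],"spin":0},{"grip":-1,"travel":[0,0,0],"spin":0},{"grip":-1,"travel":[0,0,0],"spin":0},{"grip":-1,"travel":[0,0,0],"spin":0},{"grip":-1,"travel":[0,0,-0.5],"spin":0},{"grip":-1,"travel":[0,0,-1],"spin":0},{"grip":-1,"travel":[0,0,-1],"spin":0},{"grip":-1,"travel":[0,0,-0.5],"spin":0}]'
python3 -m handwheel '[{"grip":-1,"travel":[0,0,0],"spin":0},{"grip":-1,"travel":[0,0,0],"spin":0}]'
sed -i 's/sq.png/sq2.png/' q.py; python3 q.py
python3 - <<'E'
import cv2,numpy as np
from h import *
a=cv2.imread("pics/sq2.png")
g=np.load("g.npy");z=np.arange(.07,.125,.0025);q=proj("scene",mw(np.c_[0*z,0*z-.08,z],g))
gr=cv2.GaussianBlur(a,(0,0),.5).max(2).astype(np.float32)
v=cv2.remap(gr,(q[:,0]-.3).astype(np.float32)[None],(q[:,1]).astype(np.float32)[None],1)[0]
print([(round(float(zz*1e3),1),int(x)) for zz,x in zip(z,v)])
s0=cv2.imread("pics/s0.png") if 0 else cv2.imread("pics/scene0.png")
for n in("collar_medium","collar_narrow","collar_wide","garlic","tomato"): print(n,[(np.round(r["position"],1).tolist(),round(r["p"],2)) for r in models.find_in("scene",n)[:3]])
E
```

```text
time_s: 24.0
tcp_pos: [0.606, -0.0868, 0.1671]
eef_rot: [180.0, -0.2, 5.1]
contact_force: [0.1, 0.2, -0.0]
gripper_width: 0.0859
gripper_force: 0.0
time_s: 24.25
tcp_pos: [0.6045, -0.0868, 0.1639]
eef_rot: [-180.0, 0.1, 5.1]
contact_force: [-0.2, -0.5, 0.2]
gripper_width: 0.0876
gripper_force: 0.0
[{'position': [332.1, 185.8], 'p': 0.73}]
[[353.8, 193.8], [354.0, 193.1], [354.2, 192.5], [354.4, 191.9]]
337 181
#....###.....####...#######.
..#.####.....#####..#####...
.#..###.....############....
............#######.###.....
#............########.......
..............#######.......
..............######........
..............#####.........
...........###.###..........
...........###..............
.............##.............
................##..........
............................
......................#.....
............................
............................
.....................#......
............................
............................
............................
............................
............................
............................
............................
[(70.0, 212), (72.5, 171), (75.0, 188), (77.5, 231), (80.0, 217), (82.5, 155), (85.0, 119), (87.5, 116), (90.0, 121), (92.5, 122), (95.0, 124), (97.5, 127), (100.0, 148), (102.5, 229), (105.0, 241), (107.5, 240), (110.0, 209), (112.5, 140), (115.0, 210), (117.5, 235), (120.0, 238), (122.5, 236)]
collar_medium [([255.4, 305.6], 0.73), ([369.1, 197.4], 0.62), ([204.1, 298.0], 0.44)]
collar_narrow [([206.7, 301.1], 0.97), ([286.7, 224.4], 0.68), ([309.5, 245.9], 0.57)]
collar_wide [([261.0, 252.6], 0.82)]
garlic [([278.2, 319.7], 0.56)]
tomato [([338.3, 184.5], 0.6), ([415.8, 192.4], 0.55)]
```

```bash
python3 -c "
from plant import close_job
print(close_job())"
```

```text
the job is handed in; nothing more can be done
None
```

The collar next to the garlic was the medium one (38.4 mm bore): it looks seated on the 80 mm step, the pointer was left at the 95 mm mark (within about 2 mm by camera), and the job was handed in at about 24 s with the gripper clear of everything; no verdict came back.

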